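# Wind the tile press shut

## Task

Two small screw presses stand on the table; one has a flat clay tile lying on its bed, the other is empty. Turn the crank of the press with the tile clockwise, seen from above, for the full turn or more it takes, until its plate has come down to rest on the tile, then let go. Leave the empty press's crank as it is.

Things in the scene. Friction and masses are not known exactly. Their poses are not given: they have to be found in the camera images.
- tile_press_crank (a joint): crank of the press that holds the tile, rad, growing clockwise seen from above. A full turn (6.28) lowers the plate 16 mm. The plate first touches the tile at 12.4; its cork pad gives a little up to a firm stop at 12.85. Starts at 4.2 to 6.1, so 1.0 to 1.3 turns are needed. Light friction (about 1.2 N at the knob); stays where it is left
- tile_press_grip (a point): grip point of that crank's upright dark wooden knob: 25 mm diameter, 50 mm tall, from 28 mm below this point (z = 0.142 m, just above the flat steel crank arm) to 22 mm above it. The knob spins freely on its pin, so a hand holding it can keep its own direction while it goes round in a level circle of 70 mm radius
- tile_press_axis (a point): point on that crank's upright axis, level with the grip point (z = 0.170 m). The press has a wooden bed 170 x 190 mm, two columns, a grey crossbar (top z = 0.122 m) and a crank above it (hub top z = 0.142 m); a 14 mm screw on the axis stands out of the hub to z = 0.165 m at most. The terracotta tile, 130 x 100 x 12 mm, juts out in front under the 90 mm plate. The two presses may be swapped
- empty_press_grip (a point): same point on the knob of the other press, which is alike but has no tile on its bed; leave its crank alone

How it is judged (in metres and radians):
At the end, for the whole second after the job is handed in: The crank of the press with the tile stands at 11.9 rad or more (the plate rests on the tile or is within about 1.3 mm of it) and is still (value of joint tile_press_crank above 11.9 rad and velocity of joint tile_press_crank below 0.1 rad/s); the robot touches nothing.
It fails at once if the knob of the empty press is moved more than 30 mm (distance of empty_press_grip from where it was at the start of the episode above 0.03 m).
It also fails if it takes over 45 s, if anything falls off the work surface, if the arm or the gripper's body presses on something with over 40 N, if the wrist force passes 120 N, or if a joint passes its speed limit or range.

## Robot

A 6-joint arm with a two-finger parallel gripper is mounted at the origin on a cart in front of the work surface, level with it; the furniture and walls round the work are solid. World frame = base frame: x ahead of the robot, y to its left, z up, the work surface at z = 0. Lengths are in mm, angles in rad, forces in N, time in s.
With the tool pointing down it reaches from about 300 to 775 mm from the base axis. Payload 14.6 kg.
Tool frame: the origin (TCP) lies between the finger pads; the fingertips stand 22 mm ahead of it and the grasp point (between the pads) lies 3 mm ahead of it (finger_overhang is the distance from the TCP to the fingertips, in mm); z points along the fingers, y is the direction in which the jaws open and shut (so a half turn about z gives the same grasp; the last joint's range is limited). The gripper opens to 94 mm and grips with 3 to 60 N. Pads are 16 mm wide; open, the fingers measure 119 mm over their backs; the gripper's body (75 mm by 177 mm) begins 78 mm behind the grasp point.
Start: joints at [-0.067, 0.3, 1.521, -0, 1.321, -0.067], TCP at [549.99, -0.002, 227.446] pointing down, gripper open.
Joint ranges: [-3.03, 3.03], [-0.79, 2.21], [0.23, 2.52], [-1.04, 4.18], [0, 3.07], [-2.55, 2.55]. Speed limits (rad/s): [2.22, 2.22, 2.57, 3.14, 3.14, 3.14].

## Interface

Orientations are given as [roll, pitch, yaw] about the fixed x, y, z axes, in that order (R = Rz(yaw) Ry(pitch) Rx(roll)).
In Python, from cell import * gives the robot as it stands.
- The arm moves only by the tool jog_arm, never from a script. Its argument "increments" is a list of rows, each a list of 7 numbers: the shift along the tool's x, y, z in cm, then the turn, a rotation vector about the tool's x, y, z in degrees, then the finger opening in cm, from 0 to 9.4. In form: [[x, y, z, wx, wy, wz, grip], ...]. A call has 1 to 20 rows; each row shifts and turns the commanded pose from where the row before left it, along the tool's axes as they then stand; what a row does not reach is not made up. A row lasts 1/8 s, in which the tool goes at most 62.5 mm and 10.7 degrees, less where a joint would pass 70% of its speed; a pose out of reach is approached as far as the arm can. A call is refused whole if a number of a shift passes 6.25 or a number of a turn 10.7, either way. A call with a gripper value outside its range is refused whole. The fingers move at their own pace and stop on an object; "squeeze" is the grip in N (left out, the last holds). Time passes only in rows, so rows that do not move let the fingers close. It gives the time, the measured TCP pose, the force and the opening at its end, in the units of the state.
- read_state(): the state, without advancing time (a new reading comes with each control period).
- camera(name): name is "scene" or "side" or "wrist"; returns a dict with "image" (400x640x3 uint8, red, green, blue), "K" (3x3 intrinsics, pixels), "k1" (the pictures are not rectified: a ray, as slopes to the right and down, at radius r is drawn at 1 + k1 r^2 times it, then the intrinsics apply), "rvec" (rotation vector, rad) and "tvec" (3), from world to camera coordinates, as OpenCV has them. Camera axes: x right, y down, z forward; pixel columns grow to the right and rows downward; lengths in mm; the calibration is good to about 2 mm. A picture is of the moment at which its call begins. There is no depth.
- sign_off(): hands the job in, once; it reports no verdict.
Trained networks look in a picture, given as the dict that the camera call returned (one of the last four; its "shot" number tells which), for a name from the list of things; names that differ only in an ending like _2 or _b are one class to them, and where a whole thing is asked for, a point or a joint stands for the part that bears it (a point fixed in the world has none). Each returns a list of dicts, best first, with "conf" (0 to 1); they miss things now and then, are a little off and sometimes report something else, mostly with a low value. They report only what shows in the picture. A call takes as long as a camera call.
- recognise(picture, name): "centre" ([x, y, z] in mm, in the coordinates of the camera as it stood for that picture, good to about 4 mm: the middle of the surface that is visible of it).
- regions_of(picture, name): "mask" (400x640 bool, what is visible of it).
The state is a dict: "clock": time; "joints": joint angles; "qd": joint speeds; "effort": joint torques, N m; "eef_pos": TCP position; "eef_rot": TCP orientation; "wrist_force": force on the tool from outside, world axes, zero at the start; "moment": the same for the moment, N m; "finger_gap": finger opening in mm.
Only numpy, scipy, OpenCV 4.12 (cv2) and the standard library are available. Lean on these libraries where they do the work, as an engineer would, in place of code of your own. Each camera call takes 0.05 s, during which the arm holds its last target.

## Working session

There is one attempt and no reset: what is moved stays moved. The work goes in short steps, Python scripts to look and compute and a tool call to move; the robot and the scene stay as the last step left them, time stands still between calls to the robot, and variables do not carry over. Pictures are saved under pics/ and viewed, and the job is handed in when it is done.

Besides the shell and the picture viewer there is one more tool, called after "Emit:" in YAML: its name, and indented under it one key for each argument. jog_arm: Moves the arm, as the interface text tells. Its arguments: {"type":"object","properties":{"increments":{"type":"array"},"squeeze":{"type":"number"}},"required":["increments"]}

```bash
mkdir -p pics; cat > h.py <<'E'
from cell import *
import numpy as np, cv2
def toworld(c,p):
    R=cv2.Rodrigues(np.array(c["rvec"],float))[0]; return R.T@(np.array(p)-np.array(c["tvec"]).ravel())
def ray(c,u,v,z):
    K=np.array(c["K"]);d=np.array([(u-K[0,2])/K[0,0],(v-K[1,2])/K[1,1]])
    s=d.copy()
    for _ in range(20): s=d/(1+c["k1"]*(s@s))
    R=cv2.Rodrigues(np.array(c["rvec"],float))[0];o=-R.T@np.array(c["tvec"]).ravel();w=R.T@np.array([s[0],s[1],1])
    return o+w*(z-o[2])/w[2]
def save(c,n): cv2.imwrite("pics/"+n,c["image"][:,:,::-1])
E
python3 - <<'E'
from h import *
s=read_state(); print(s["clock"],s["eef_pos"],s["eef_rot"],s["finger_gap"])
for n in ["scene","side","wrist"]:
    c=camera(n); save(c,n+"0.png")
    for t in ["tile_press_grip","tile_press_axis","empty_press_grip","tile_press_crank"]:
        for r in recognise(c,t): print(n,t,round(r["conf"],2),toworld(c,r["centre"]).round(1))
        for r in regions_of(c,t):
            v,u=np.nonzero(r["mask"]); print("   mask",round(r["conf"],2),u.mean().round(1),v.mean().round(1),u.min(),u.max(),v.min(),v.max())
print(read_state()["clock"])
E
```

```text
0.0 [5.49758959e+02 7.02789720e-03 2.26892054e+02] [-3.14043589e+00 -5.26539935e-05  1.57075727e+00] 94.25393542761789
scene tile_press_grip 0.61 [ 601.4 -127.4  173.6]
   mask 0.77 374.7 225.2 369 381 212 238
scene tile_press_axis 0.68 [ 531.2 -185.    31.8]
   mask 0.87 365.5 297.7 309 425 213 355
scene empty_press_grip 0.62 [575.8 221.6 170.5]
   mask 0.65 274.3 177.2 270 279 168 187
scene tile_press_crank 0.94 [ 599.2 -128.1  141.6]
side tile_press_grip 0.61 [ 611.2 -125.1  178.3]
side tile_press_grip 0.51 [ 559.4 -195.6   37.1]
side tile_press_axis 0.92 [ 556.6 -192.9   38.1]
   mask 0.64 319.4 329.8 266 364 245 386
side empty_press_grip 0.57 [578.  209.3 177.1]
   mask 0.71 316.9 155.3 312 321 147 165
side tile_press_crank 0.81 [ 604.8 -134.4  144.3]
side tile_press_crank 0.32 [ 560.4 -195.    35.7]
   mask 0.58 335.8 274.0 307 355 244 300
wrist tile_press_grip 0.63 [ 614.7 -113.9  189.2]
   mask 0.94 392.7 365.3 376 408 351 382
wrist tile_press_axis 0.95 [ 558.2 -108.5   34.2]
   mask 0.63 326.9 289.1 259 408 220 388
wrist tile_press_crank 0.66 [ 608.  -122.1  180.5]
   mask 0.81 366.4 361.2 307 407 314 381
1.35
```

View pics/scene0.png

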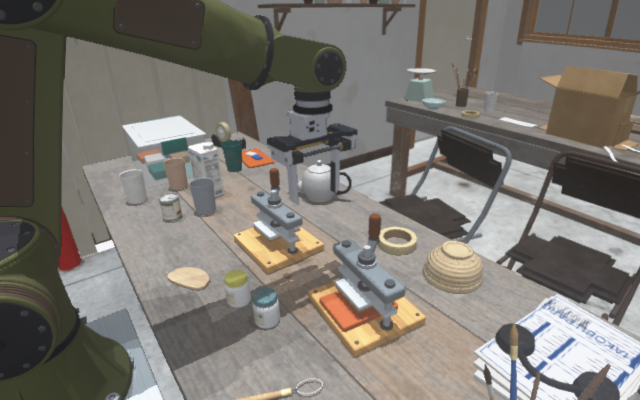

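View pics/side0.png

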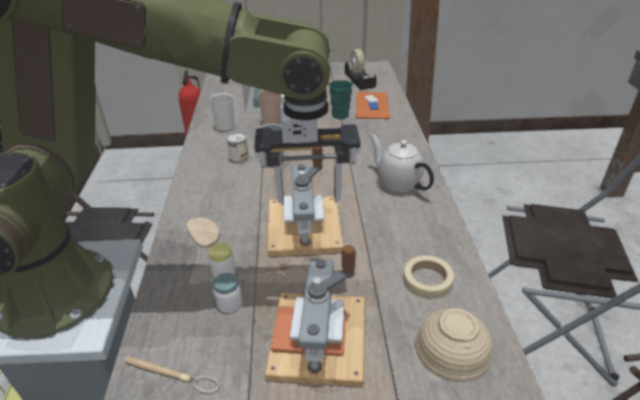

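View pics/wrist0.png

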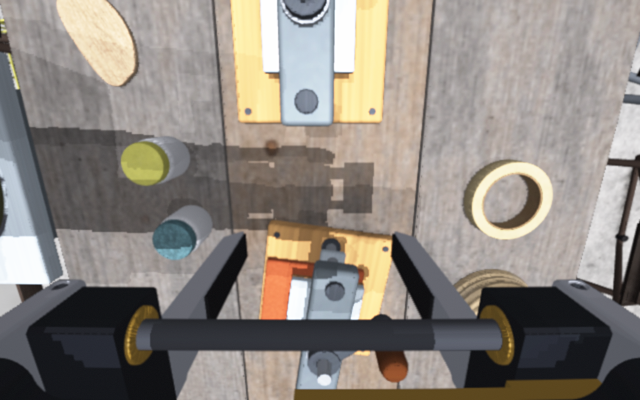

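The press with the tile is the nearer one in the scene view, at y≈-190, with its knob at scene (375,225), side (348,261) and wrist (393,365). The other press's bed is empty. Next I'll refine the knob and axis positions.

```bash
python3 - <<'E'
from h import *
c={n:camera(n) for n in ["scene","side","wrist"]}
for n,u,v,z in [("scene",374.7,225.2,167),("side",348.5,261,167),("wrist",398,370,192),("scene",367,256,142),("side",320,285,142),("side",321,268,155),("wrist",323,380,160),("wrist",322,363,142)]:
    print(n,u,v,z,ray(c[n],u,v,z).round(1))
out=[cv2.resize(c["scene"]["image"][190:310,300:440],None,fx=4,fy=4),cv2.resize(c["side"]["image"][235:385,255:385],None,fx=4,fy=4)]
for i,o in enumerate(out): cv2.imwrite(f"pics/z{i}.png",o[:,:,::-1])
s=read_state();print(s["clock"],[ray(c["wrist"],320,200,0)], -cv2.Rodrigues(np.array(c["wrist"]["rvec"],float))[0].T@np.array(c["wrist"]["tvec"]).ravel())
E
```

```text
scene 374.7 225.2 167 [ 614.2 -117.3  167. ]
side 348.5 261 167 [ 612.9 -124.3  167. ]
wrist 398 370 192 [ 614.9 -116.8  192. ]
scene 367 256 142 [ 552.8 -162.7  142. ]
side 320 285 142 [ 561.5 -153.4  142. ]
side 321 268 155 [ 565.1 -125.8  155. ]
wrist 323 380 160 [ 554.7 -161.6  160. ]
wrist 322 363 142 [ 553.9 -159.1  142. ]
1.5 [array([552.24105685, -28.75905972,   0.        ])] [550.74122295  82.40339625 385.56279886]
```

View pics/z0.png

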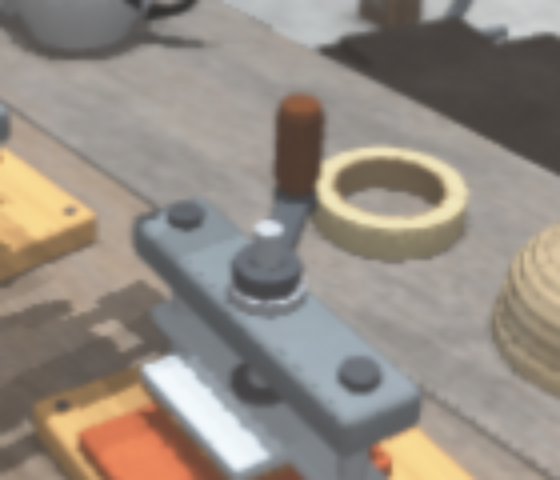

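View pics/z1.png

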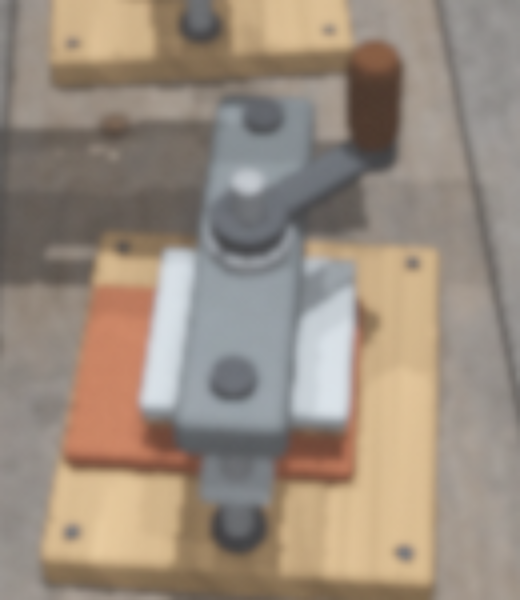

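Emit:
jog_arm:
  increments:
    - [-2.4,1.2,-0.4,0,0,0,9.4]
    - [-2.4,1.2,-0.4,0,0,0,9.4]
    - [-2.4,1.2,-0.4,0,0,0,9.4]
    - [-2.4,1.2,-0.4,0,0,0,9.4]
    - [-2.4,1.4,-0.4,0,0,0,9.4]
    - [0,0,0,0,0,0,9.4]
    - [0,0,0,0,0,0,9.4]

```text
clock: 2.38
eef_pos: [611.7, -119.5, 247.2]
eef_rot: [-3.141, -0.0, 1.571]
wrist_force: [0.3, 0.8, -0.0]
finger_gap: 94.0
```

```bash
python3 - <<'E'
from h import *
c=camera("wrist"); save(c,"w1.png")
np.save("w1.npy",c,allow_pickle=True)
for t in ["tile_press_grip","tile_press_crank","tile_press_axis"]:
    for r in recognise(c,t): print(t,round(r["conf"],2),toworld(c,r["centre"]).round(1))
    for r in regions_of(c,t):
        v,u=np.nonzero(r["mask"]); print("   mask",round(r["conf"],2),u.mean().round(1),v.mean().round(1),u.min(),u.max(),v.min(),v.max())
print(read_state())
E
```

```text
tile_press_grip 0.67 [ 615.7 -116.3  190.9]
   mask 0.94 319.0 217.4 304 334 197 238
   mask 0.15 296.4 224.3 246 334 192 261
tile_press_crank 0.58 [ 594.4 -130.1  139.7]
   mask 0.68 296.0 224.6 246 335 192 261
tile_press_axis 0.84 [ 568.3 -127.   118.2]
   mask 0.58 277.5 209.3 213 349 129 317
{'clock': 2.725, 'joints': array([-2.51848157e-01,  4.53416315e-01,  1.26516744e+00, -7.59328509e-06,
        1.42289062e+00, -2.52258802e-01]), 'qd': array([-0.00027082,  0.00273737, -0.00095781, -0.00110225, -0.00018453,
        0.0019571 ]), 'effort': array([ 7.21865427e-02, -6.29059267e+01, -3.63284254e+01,  6.93831663e-02,
        3.32383218e-02,  3.09510659e-03]), 'eef_pos': array([ 611.92914507, -119.66612869,  247.55352702]), 'eef_rot': array([3.14147999e+00, 3.67951071e-05, 1.57120809e+00]), 'wrist_force': array([-0.77670041, -1.01429266, -0.01319817]), 'moment': array([ 0.05730277,  0.03994391, -0.05817039]), 'finger_gap': 94.15437402387987}
```

View pics/w1.png

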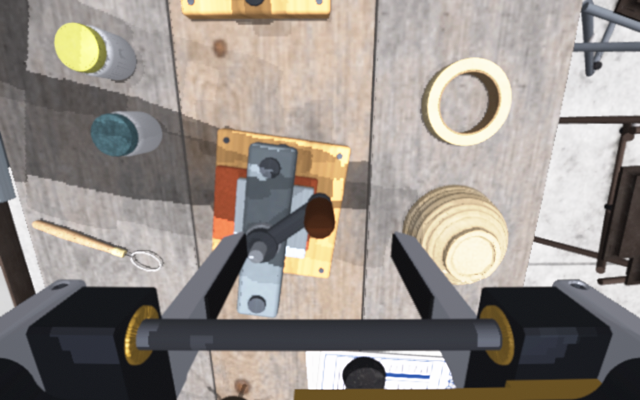

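```bash
python3 - <<'E'
from h import *
c=np.load("w1.npy",allow_pickle=True).item()
o=cv2.resize(c["image"][120:320,205:355],None,fx=4,fy=4,interpolation=cv2.INTER_CUBIC)[:,:,::-1]
cv2.imwrite("pics/w1z.png",o[:600])
cv2.imwrite("pics/w1y.png",o[200:])
K=c["K"];print(K,c["k1"],-cv2.Rodrigues(np.array(c["rvec"],float))[0].T@np.array(c["tvec"]).ravel())
E
```

```text
[[300.27232545   0.         318.73160831]
 [  0.         300.27232545 200.94488882]
 [  0.           0.           1.        ]] -0.01925604345116644 [612.52140634 -37.09408762 405.29883119]
```

View pics/w1y.png

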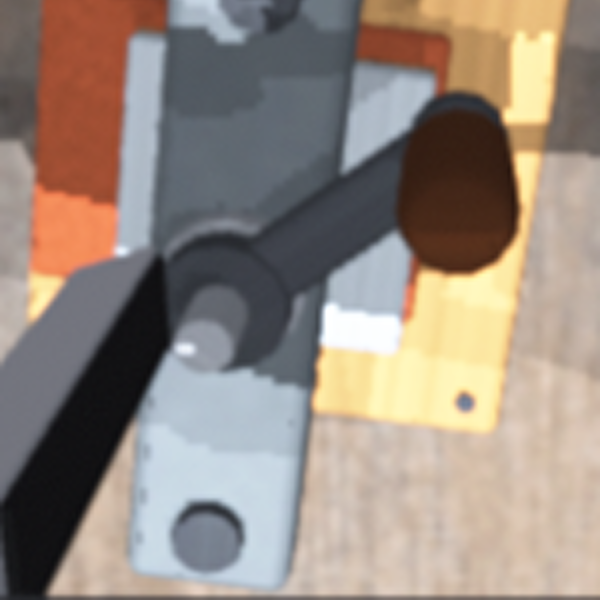

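```bash
python3 - <<'E'
from h import *
c=np.load("w1.npy",allow_pickle=True).item()
f=lambda x,y:(205+x/4,170+y/4)
for n,x,y,z in [("knobtop",458,215,187),("knobtop192",458,220,192),("hub",228,300,142),("screw160",205,345,160),("screw165",205,345,165),("bolt1",260,-2,127),("bolt2",207,537,127),("barL",131,572,122),("barR",287,587,122)]:
    print(n,ray(c,*f(x,y),z).round(1))
E
```

```text
knobtop [ 612.9 -119.1  187. ]
knobtop192 [ 612.9 -118.2  192. ]
hub [ 558.1 -157.7  142. ]
screw160 [ 556.  -160.5  160. ]
screw165 [ 557.2 -158.   165. ]
bolt1 [566.6 -87.5 127. ]
bolt2 [ 545.5 -234.1  127. ]
barL [ 522.5 -249.   122. ]
barR [ 565.6 -253.7  122. ]
```

Emit:
jog_arm:
  increments:
    - [0.05,0.1,1.5,0,0,0,6.5]
    - [0,0,1.5,0,0,0,6.5]
    - [0,0,1.5,0,0,0,6.5]
    - [0,0,1.5,0,0,0,6.5]
    - [0,0,1.4,0,0,0,6.5]
    - [0,0,0,0,0,0,6.5]
  squeeze: 15

```text
clock: 3.48
eef_pos: [612.6, -119.4, 172.1]
eef_rot: [-3.14, -0.001, 1.571]
wrist_force: [-0.3, -0.4, 0.2]
finger_gap: 65.1
```

Emit:
jog_arm:
  increments:
    - [0,0,0,0,0,0,2.0]
    - [0,0,0,0,0,0,2.0]
    - [0,0,0,0,0,0,2.0]
    - [0,0,0,0,0,0,2.0]
    - [0,0,0,0,0,0,2.0]
    - [0,0,0,0,0,0,2.0]
  squeeze: 15

```text
clock: 4.22
eef_pos: [613.0, -119.5, 173.6]
eef_rot: [-3.142, 0.0, 1.571]
wrist_force: [-1.4, -0.9, 1.5]
finger_gap: 25.0
```

```bash
python3 - <<'E'
from h import *
c=camera("wrist"); save(c,"w2.png")
s=read_state();print(s["clock"],s["eef_pos"],s["wrist_force"],s["finger_gap"])
E
```

```text
4.275 [ 612.95935845 -119.54112825  173.5593384 ] [-2.21707163 -0.00774172  2.01467681] 24.297731690229913
```

View pics/w2.png

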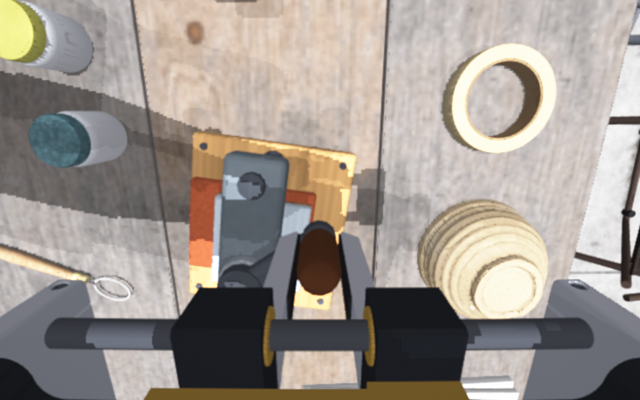

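The knob is held: gap 25 mm, with the wrist view showing it between the pads at (319,258). Next I'll work out the circle steps.

```bash
cat > circ.py <<'E'
import numpy as np,sys
def rows(cx,cy,r,a0,a1,n,start,grip=2.0):
    p=np.array(start,float); out=[]
    for a in np.radians(np.linspace(a0,a1,n+1)[1:]):
        t=np.array([cx+r*np.cos(a),cy+r*np.sin(a)]); d=np.round((t-p)/10,2); p=p+d*10
        out.append([float(d[1]),float(d[0]),0,0,0,0,grip])
    print(out); print("end",p)
E
python3 -c "
from circ import *
rows(556,-160.5,70.3,36.1,-53.9,9,(613,-119.5))"
```

```text
[[-1.01, 0.61, 0, 0, 0, 0, 2.0], [-1.14, 0.44, 0, 0, 0, 0, 2.0], [-1.2, 0.24, 0, 0, 0, 0, 2.0], [-1.23, 0.02, 0, 0, 0, 0, 2.0], [-1.21, -0.19, 0, 0, 0, 0, 2.0], [-1.16, -0.39, 0, 0, 0, 0, 2.0], [-1.07, -0.6, 0, 0, 0, 0, 2.0], [-0.95, -0.76, 0, 0, 0, 0, 2.0], [-0.81, -0.93, 0, 0, 0, 0, 2.0]]
end [ 597.4 -217.3]
```

Emit:
jog_arm:
  increments:
    - [-1.01,0.61,0,0,0,0,2.0]
    - [-1.14,0.44,0,0,0,0,2.0]
    - [-1.2,0.24,0,0,0,0,2.0]
    - [-1.23,0.02,0,0,0,0,2.0]

```text
clock: 4.78
eef_pos: [625.0, -166.2, 173.4]
eef_rot: [-3.137, -0.001, 1.57]
wrist_force: [-19.9, 3.0, 10.4]
finger_gap: 24.8
```

Emit:
jog_arm:
  increments:
    - [-1.21,-0.19,0,0,0,0,2.0]
    - [-1.16,-0.39,0,0,0,0,2.0]
    - [-1.07,-0.6,0,0,0,0,2.0]
    - [-0.95,-0.76,0,0,0,0,2.0]
    - [-0.81,-0.93,0,0,0,0,2.0]

```text
clock: 5.4
eef_pos: [596.7, -216.4, 173.4]
eef_rot: [-3.139, -0.003, 1.571]
wrist_force: [-8.8, 15.2, 7.5]
finger_gap: 24.7
```

Emit:
jog_arm:
  increments:
    - [0,0,0,0,0,0,2.0]
    - [0,0,0,0,0,0,2.0]

```text
clock: 5.65
eef_pos: [596.8, -216.4, 173.4]
eef_rot: [-3.139, -0.003, 1.571]
wrist_force: [-10.7, 11.7, 7.6]
finger_gap: 24.8
```

```bash
python3 - <<'E'
from h import *
c=camera("scene"); save(c,"s3.png")
s=read_state();print(s["clock"],s["eef_pos"],s["wrist_force"],s["finger_gap"])
E
```

```text
5.7 [ 596.86887042 -216.34278874  173.47874324] [-10.28390222  11.06340472   6.39008128] 24.29606510705962
```

View pics/s3.png

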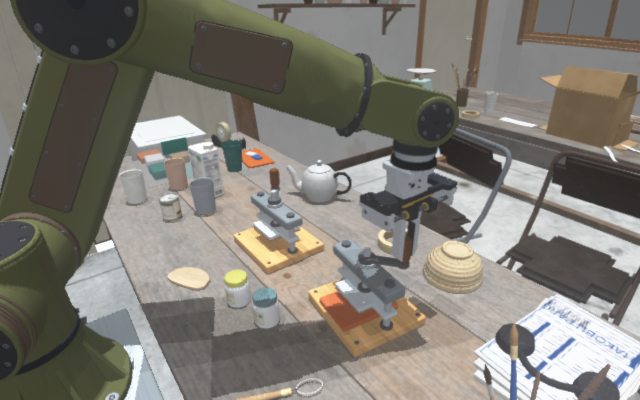

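```bash
python3 -c "
from circ import *
rows(554.5,-159.5,70,-53.4,-143.4,9,(597.4,-217.3))"
```

```text
[[-0.48, -1.16, 0, 0, 0, 0, 2.0], [-0.45, -1.13, 0, 0, 0, 0, 2.0], [-0.24, -1.2, 0, 0, 0, 0, 2.0], [-0.04, -1.22, 0, 0, 0, 0, 2.0], [0.18, -1.2, 0, 0, 0, 0, 2.0], [0.39, -1.16, 0, 0, 0, 0, 2.0], [0.58, -1.07, 0, 0, 0, 0, 2.0], [0.75, -0.96, 0, 0, 0, 0, 2.0], [0.92, -0.81, 0, 0, 0, 0, 2.0]]
end [ 498.3 -201.2]
```

Emit:
jog_arm:
  increments:
    - [-0.48,-1.16,0,0,0,0,2.0]
    - [-0.45,-1.13,0,0,0,0,2.0]
    - [-0.24,-1.2,0,0,0,0,2.0]
    - [-0.04,-1.22,0,0,0,0,2.0]

```text
clock: 6.2
eef_pos: [549.5, -229.7, 173.5]
eef_rot: [3.141, 0.0, 1.57]
wrist_force: [2.2, 3.6, 2.7]
finger_gap: 24.4
```

Emit:
jog_arm:
  increments:
    - [0.18,-1.2,0,0,0,0,2.0]
    - [0.39,-1.16,0,0,0,0,2.0]
    - [0.58,-1.07,0,0,0,0,2.0]
    - [0.75,-0.96,0,0,0,0,2.0]
    - [0.92,-0.81,0,0,0,0,2.0]

```text
clock: 6.82
eef_pos: [497.8, -200.6, 173.5]
eef_rot: [3.141, 0.0, 1.571]
wrist_force: [4.5, 2.4, 1.9]
finger_gap: 24.5
```

Emit:
jog_arm:
  increments:
    - [0,0,0,0,0,0,2.0]

```text
clock: 6.95
eef_pos: [497.8, -200.4, 173.5]
eef_rot: [-3.141, -0.0, 1.572]
wrist_force: [0.9, 1.3, 3.0]
finger_gap: 24.5
```

```bash
python3 -c "
from circ import *
rows(554.5,-159.5,70,-143.4,-233.4,9,(498.3,-201.2))"
```

```text
[[1.04, -0.64, 0, 0, 0, 0, 2.0], [1.13, -0.45, 0, 0, 0, 0, 2.0], [1.2, -0.24, 0, 0, 0, 0, 2.0], [1.22, -0.04, 0, 0, 0, 0, 2.0], [1.2, 0.18, 0, 0, 0, 0, 2.0], [1.16, 0.39, 0, 0, 0, 0, 2.0], [1.07, 0.58, 0, 0, 0, 0, 2.0], [0.96, 0.75, 0, 0, 0, 0, 2.0], [0.81, 0.92, 0, 0, 0, 0, 2.0]]
end [ 512.8 -103.3]
```

Forces are low now, so the circle fits.

Emit:
jog_arm:
  increments:
    - [1.04,-0.64,0,0,0,0,2.0]
    - [1.13,-0.45,0,0,0,0,2.0]
    - [1.2,-0.24,0,0,0,0,2.0]
    - [1.22,-0.04,0,0,0,0,2.0]

```text
clock: 7.45
eef_pos: [484.9, -154.6, 173.6]
eef_rot: [3.14, 0.001, 1.571]
wrist_force: [12.2, -1.2, -2.0]
finger_gap: 24.1
```

Emit:
jog_arm:
  increments:
    - [1.2,0.18,0,0,0,0,2.0]
    - [1.16,0.39,0,0,0,0,2.0]
    - [1.07,0.58,0,0,0,0,2.0]
    - [0.96,0.75,0,0,0,0,2.0]
    - [0.81,0.92,0,0,0,0,2.0]

```text
clock: 8.07
eef_pos: [513.1, -103.3, 173.5]
eef_rot: [3.141, 0.002, 1.571]
wrist_force: [5.9, -10.3, -0.4]
finger_gap: 24.6
```

```bash
python3 -c "
from circ import *
rows(554.5,-159.5,70,-233.4,-323.4,9,(512.8,-103.3))
rows(554.5,-159.5,70,-323.4,-413.4,9,(610.7,-117.8))"
```

```text
[[0.64, 1.04, 0, 0, 0, 0, 2.0], [0.45, 1.13, 0, 0, 0, 0, 2.0], [0.24, 1.2, 0, 0, 0, 0, 2.0], [0.04, 1.22, 0, 0, 0, 0, 2.0], [-0.18, 1.2, 0, 0, 0, 0, 2.0], [-0.39, 1.16, 0, 0, 0, 0, 2.0], [-0.58, 1.07, 0, 0, 0, 0, 2.0], [-0.75, 0.96, 0, 0, 0, 0, 2.0], [-0.92, 0.81, 0, 0, 0, 0, 2.0]]
end [ 610.7 -117.8]
[[-1.04, 0.64, 0, 0, 0, 0, 2.0], [-1.13, 0.45, 0, 0, 0, 0, 2.0], [-1.2, 0.24, 0, 0, 0, 0, 2.0], [-1.22, 0.04, 0, 0, 0, 0, 2.0], [-1.2, -0.18, 0, 0, 0, 0, 2.0], [-1.16, -0.39, 0, 0, 0, 0, 2.0], [-1.07, -0.58, 0, 0, 0, 0, 2.0], [-0.96, -0.75, 0, 0, 0, 0, 2.0], [-0.81, -0.92, 0, 0, 0, 0, 2.0]]
end [ 596.2 -215.7]
```

Emit:
jog_arm:
  increments:
    - [0.62,1.04,0,0,0,0,2.0]
    - [0.42,1.13,0,0,0,0,2.0]
    - [0.22,1.2,0,0,0,0,2.0]
    - [0.04,1.22,0,0,0,0,2.0]
    - [-0.18,1.2,0,0,0,0,2.0]
    - [-0.39,1.16,0,0,0,0,2.0]
    - [-0.58,1.07,0,0,0,0,2.0]

```text
clock: 8.95
eef_pos: [593.6, -101.4, 173.5]
eef_rot: [-3.141, -0.001, 1.571]
wrist_force: [-2.2, -1.5, 6.7]
finger_gap: 24.3
```

Emit:
jog_arm:
  increments:
    - [-0.75,0.94,0,0,0,0,2.0]
    - [-0.92,0.78,0,0,0,0,2.0]

```text
clock: 9.2
eef_pos: [611.0, -118.0, 173.5]
eef_rot: [3.141, -0.001, 1.571]
wrist_force: [1.1, 1.6, 5.3]
finger_gap: 24.7
```

```bash
python3 - <<'E'
from h import *
c=camera("scene"); save(c,"s4.png"); d=camera("side")
s=read_state();print(s["clock"],s["eef_pos"],s["wrist_force"],s["finger_gap"])
a=cv2.resize(c["image"][200:370,290:440],None,fx=2.6,fy=2.6);b=cv2.resize(d["image"][220:390,250:400],None,fx=2.6,fy=2.6)
cv2.imwrite("pics/s4.png",np.hstack([a,b])[:,:,::-1])
E
```

```text
9.3 [ 611.42405221 -118.64939895  173.51790678] [3.65515432 1.94512973 4.77687905] 24.44383945378962
```

View pics/s4.png

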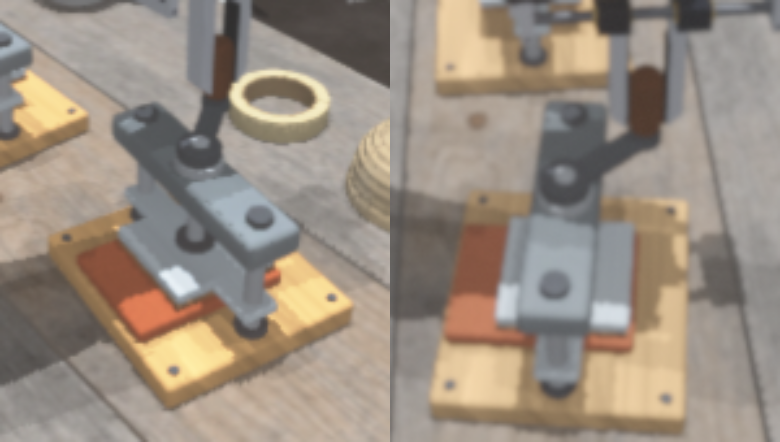

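The plate is now close above the tile after one full turn. I'll continue in finer steps and watch for the stop.

```bash
python3 -c "
from circ import *
rows(554.5,-159.5,69.8,36.4,-63.6,20,(610.2,-118.5))"
```

```text
[[-0.46, 0.39, 0, 0, 0, 0, 2.0], [-0.54, 0.29, 0, 0, 0, 0, 2.0], [-0.55, 0.25, 0, 0, 0, 0, 2.0], [-0.58, 0.2, 0, 0, 0, 0, 2.0], [-0.59, 0.14, 0, 0, 0, 0, 2.0], [-0.6, 0.1, 0, 0, 0, 0, 2.0], [-0.61, 0.04, 0, 0, 0, 0, 2.0], [-0.61, -0.01, 0, 0, 0, 0, 2.0], [-0.6, -0.07, 0, 0, 0, 0, 2.0], [-0.6, -0.12, 0, 0, 0, 0, 2.0], [-0.59, -0.16, 0, 0, 0, 0, 2.0], [-0.56, -0.22, 0, 0, 0, 0, 2.0], [-0.55, -0.27, 0, 0, 0, 0, 2.0], [-0.52, -0.32, 0, 0, 0, 0, 2.0], [-0.49, -0.35, 0, 0, 0, 0, 2.0], [-0.46, -0.41, 0, 0, 0, 0, 2.0], [-0.43, -0.43, 0, 0, 0, 0, 2.0], [-0.38, -0.48, 0, 0, 0, 0, 2.0], [-0.34, -0.5, 0, 0, 0, 0, 2.0], [-0.29, -0.54, 0, 0, 0, 0, 2.0]]
end [ 585.5 -222. ]
```

Emit:
jog_arm:
  increments:
    - [-0.46,0.39,0,0,0,0,2.0]
    - [-0.54,0.29,0,0,0,0,2.0]
    - [-0.55,0.25,0,0,0,0,2.0]
    - [-0.58,0.2,0,0,0,0,2.0]

```text
clock: 9.8
eef_pos: [621.9, -139.6, 173.5]
eef_rot: [3.141, -0.001, 1.571]
wrist_force: [0.4, 1.3, 6.2]
finger_gap: 24.6
```

Emit:
jog_arm:
  increments:
    - [-0.59,0.14,0,0,0,0,2.0]
    - [-0.6,0.1,0,0,0,0,2.0]

```text
clock: 10.05
eef_pos: [624.4, -151.5, 173.5]
eef_rot: [3.141, -0.0, 1.571]
wrist_force: [1.3, 1.1, 6.5]
finger_gap: 24.8
```

Emit:
jog_arm:
  increments:
    - [-0.61,0.04,0,0,0,0,2.0]
    - [-0.61,-0.01,0,0,0,0,2.0]

```text
clock: 10.3
eef_pos: [624.7, -164.0, 173.6]
eef_rot: [3.14, -0.0, 1.571]
wrist_force: [4.2, 1.7, 3.8]
finger_gap: 24.3
```

Emit:
jog_arm:
  increments:
    - [-0.6,-0.07,0,0,0,0,2.0]
    - [-0.6,-0.12,0,0,0,0,2.0]

```text
clock: 10.55
eef_pos: [622.9, -176.2, 173.6]
eef_rot: [3.14, 0.0, 1.571]
wrist_force: [5.0, -0.0, 3.0]
finger_gap: 24.4
```

Emit:
jog_arm:
  increments:
    - [-0.59,-0.16,0,0,0,0,2.0]
    - [-0.56,-0.22,0,0,0,0,2.0]

```text
clock: 10.8
eef_pos: [618.9, -187.9, 173.6]
eef_rot: [3.14, 0.001, 1.571]
wrist_force: [6.0, -0.4, 4.7]
finger_gap: 24.6
```

Emit:
jog_arm:
  increments:
    - [-0.55,-0.27,0,0,0,0,2.0]
    - [-0.52,-0.32,0,0,0,0,2.0]

```text
clock: 11.05
eef_pos: [615.6, -198.0, 173.8]
eef_rot: [3.133, 0.001, 1.571]
wrist_force: [30.6, -2.2, -5.2]
finger_gap: 29.0
```

Emit:
jog_arm:
  increments:
    - [-0.49,-0.35,0,0,0,0,2.0]
    - [-0.46,-0.41,0,0,0,0,2.0]

```text
clock: 11.3
eef_pos: [604.5, -207.9, 172.6]
eef_rot: [-3.14, -0.001, 1.571]
wrist_force: [-0.2, 0.5, -0.3]
finger_gap: 20.4
```

The force rose to 30 N and the fingers slipped off the knob. That is probably the stop, so I'll look.

```bash
python3 - <<'E'
from h import *
c=camera("scene"); d=camera("side"); w=camera("wrist")
s=read_state();print(s["clock"],s["eef_pos"],s["wrist_force"],s["finger_gap"])
a=cv2.resize(c["image"][200:370,290:440],None,fx=2.6,fy=2.6);b=cv2.resize(d["image"][220:390,250:400],None,fx=2.6,fy=2.6)
cv2.imwrite("pics/s5.png",np.hstack([a,b])[:,:,::-1]); save(w,"w5.png")
E
```

```text
11.45 [ 604.44938942 -207.70318775  172.85139019] [ 1.31527596  0.41308125 -0.1146121 ] 20.143666932502722
```

View pics/s5.png

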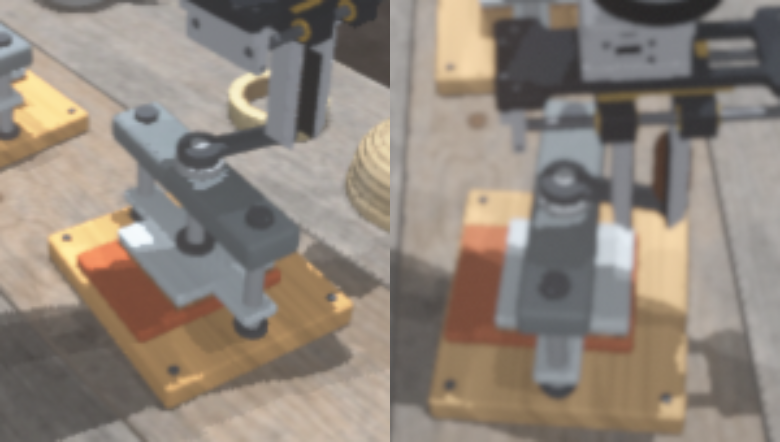

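View pics/w5.png

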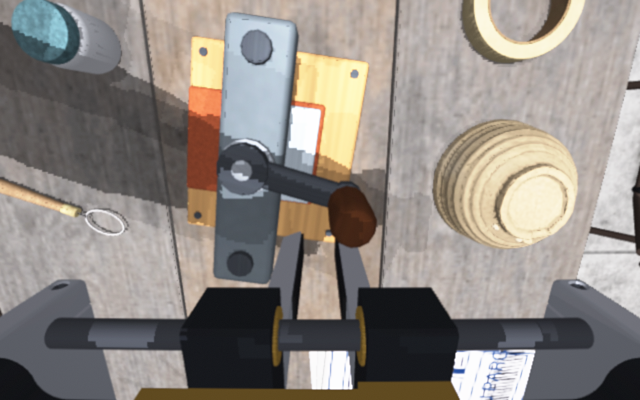

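```bash
python3 - <<'E'
from h import *
c=camera("wrist"); o=cv2.resize(c["image"][130:270,200:390],None,fx=4,fy=4,interpolation=cv2.INTER_CUBIC)
cv2.imwrite("pics/w5z.png",o[:,:,::-1])
for n in [(354,228,187),(243,168,142),(240,172,155)]: print(ray(c,*n).round(1))
for r in recognise(c,"tile_press_grip"): print(toworld(c,r["centre"]),r["conf"])
for u,v in [(243,168),(336,192)]: print("arm",ray(c,u,v,140).round(1))
d=camera("side")
for r in recognise(d,"tile_press_grip"): print(toworld(d,r["centre"]),r["conf"])
E
```

```text
[ 623.3 -181.8  187. ]
[ 556.9 -158.6  142. ]
[ 558.2 -158.7  155. ]
[ 624.67894061 -179.51436635  193.01522965] 0.69
arm [ 556.3 -158.9  140. ]
arm [ 616.4 -174.9  140. ]
[ 617.35367364 -186.5441464   177.24039684] 0.41
```

View pics/w5z.png

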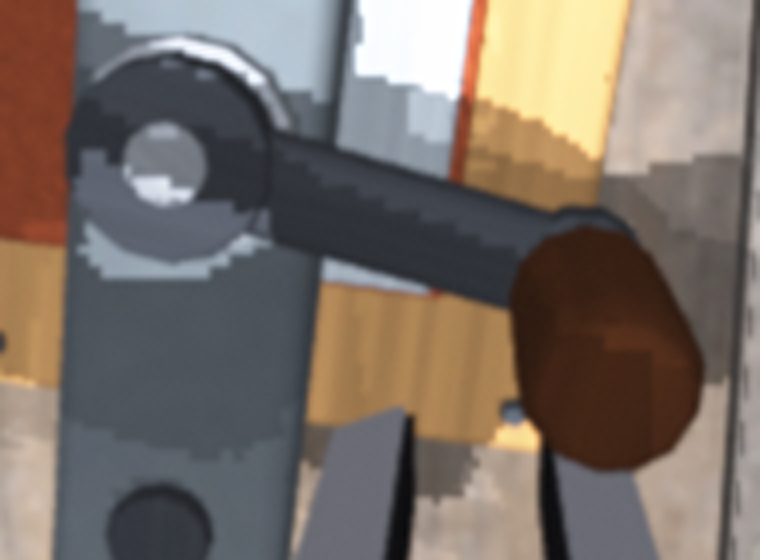

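Knob now at about (622,-181), an angle of about -18°, so roughly 414° has been turned. Contact was made, but the knob may have been squeezed back as it left the pads. I'll regrasp and test for the stop.

Emit:
jog_arm:
  increments:
    - [0,0,-1.7,0,0,0,2.0]
    - [0,0,-1.7,0,0,0,2.0]
    - [0,0,-1.8,0,0,0,2.0]
    - [1.3,0.88,0,0,0,0,6.5]
    - [1.34,0.88,0,0,0,0,6.5]
    - [0,0,0,0,0,0,6.5]
    - [0,0,0,0,0,0,6.5]
    - [0,0,0,0,0,0,6.5]

```text
clock: 12.65
eef_pos: [622.4, -181.5, 225.2]
eef_rot: [-3.141, -0.0, 1.57]
wrist_force: [-0.3, 0.9, 0.6]
finger_gap: 64.3
```

```bash
python3 - <<'E'
from h import *
c=camera("wrist"); save(c,"w6.png")
s=read_state();print(s["clock"],s["eef_pos"],s["wrist_force"],s["finger_gap"])
for r in recognise(c,"tile_press_grip"): print(toworld(c,r["centre"]),r["conf"])
for r in regions_of(c,"tile_press_grip"):
        v,u=np.nonzero(r["mask"]); print("   mask",round(r["conf"],2),u.mean().round(1),v.mean().round(1),u.min(),u.max(),v.min(),v.max(), ray(c,u.mean(),v.max()-14,187))
E
```

```text
12.7 [ 622.41946221 -181.51581966  225.30150747] [ 0.69774657 -0.79161172  0.42829182] 64.54531704054692
[ 626.15873348 -174.91397783  192.2246618 ] 0.85
   mask 0.86 317.8 226.0 301 335 202 249 [ 622.41812204 -181.32810926  187.        ]
```

View pics/w6.png

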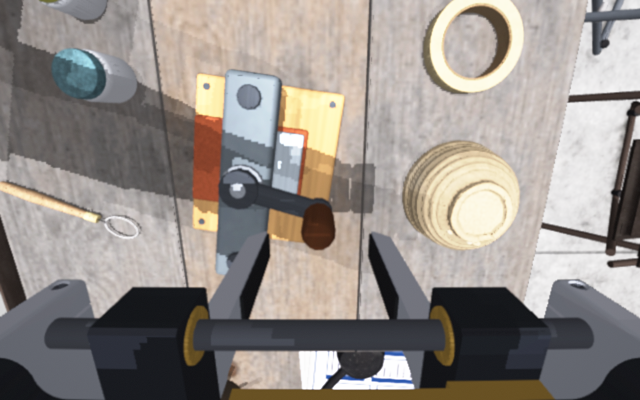

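Emit:
jog_arm:
  increments:
    - [0,0,1.3,0,0,0,6.5]
    - [0,0,1.3,0,0,0,6.5]
    - [0,0,1.3,0,0,0,6.5]
    - [0,0,1.3,0,0,0,6.5]
    - [0,0,0,0,0,0,2.0]
    - [0,0,0,0,0,0,2.0]
    - [0,0,0,0,0,0,2.0]
    - [0,0,0,0,0,0,2.0]
    - [0,0,0,0,0,0,2.0]
    - [0,0,0,0,0,0,2.0]
  squeeze: 30

```text
clock: 14.05
eef_pos: [622.3, -181.2, 173.7]
eef_rot: [-3.141, -0.0, 1.571]
wrist_force: [-4.8, 1.5, 4.4]
finger_gap: 24.2
```

```bash
python3 -c "
from circ import *
rows(554.7,-159.6,70.2,-18,-48,10,(622.4,-181.4))"
```

```text
[[-0.34, -0.22, 0, 0, 0, 0, 2.0], [-0.34, -0.14, 0, 0, 0, 0, 2.0], [-0.33, -0.16, 0, 0, 0, 0, 2.0], [-0.32, -0.17, 0, 0, 0, 0, 2.0], [-0.31, -0.19, 0, 0, 0, 0, 2.0], [-0.31, -0.21, 0, 0, 0, 0, 2.0], [-0.29, -0.22, 0, 0, 0, 0, 2.0], [-0.28, -0.24, 0, 0, 0, 0, 2.0], [-0.26, -0.26, 0, 0, 0, 0, 2.0], [-0.26, -0.26, 0, 0, 0, 0, 2.0]]
end [ 601.7 -211.8]
```

Emit:
jog_arm:
  increments:
    - [-0.34,-0.22,0,0,0,0,2.0]

```text
clock: 14.18
eef_pos: [621.0, -184.6, 173.8]
eef_rot: [3.14, 0.0, 1.571]
wrist_force: [5.8, -1.4, 0.6]
finger_gap: 24.2
```

Emit:
jog_arm:
  increments:
    - [-0.34,-0.14,0,0,0,0,2.0]

```text
clock: 14.3
eef_pos: [619.5, -188.4, 173.8]
eef_rot: [3.139, 0.001, 1.571]
wrist_force: [5.1, -1.5, 0.8]
finger_gap: 24.3
```

Emit:
jog_arm:
  increments:
    - [-0.16,-0.08,0,0,0,0,2.0]

```text
clock: 14.42
eef_pos: [618.7, -190.2, 173.8]
eef_rot: [3.139, 0.001, 1.57]
wrist_force: [6.1, -1.3, 0.7]
finger_gap: 24.1
```

```bash
python3 - <<'E'
from h import *
c=camera("wrist");d=camera("side")
s=read_state();print(s["clock"],s["eef_pos"],s["wrist_force"],s["moment"],s["finger_gap"])
b=cv2.resize(d["image"][220:390,250:400],None,fx=2.6,fy=2.6); a=cv2.resize(c["image"][100:300,170:370],(442,442))
cv2.imwrite("pics/s7.png",np.hstack([a,b[:442]])[:,:780,::-1])
E
```

```text
14.525 [ 618.64261044 -190.37979834  173.82338997] [ 5.41801185 -3.92524455  1.39595475] [-0.53710389 -0.97597702 -0.00752013] 24.23395943008863
```

View pics/s7.png

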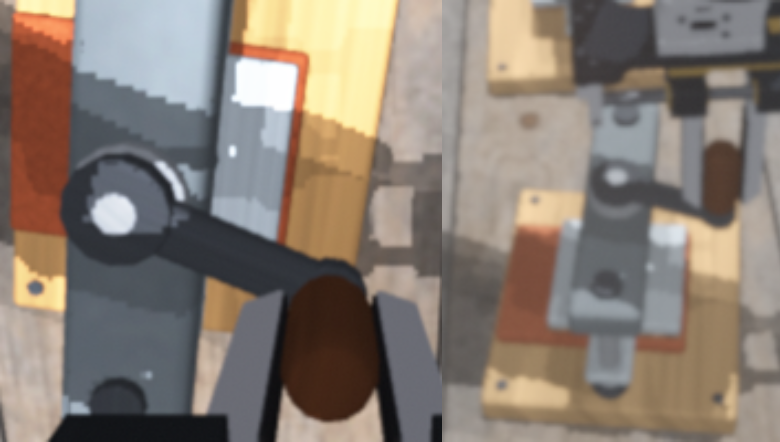

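The knob is still centred in the pads at an angle of about -26° with no resistance yet. Continuing.

Emit:
jog_arm:
  increments:
    - [-0.33,-0.17,0,0,0,0,2.0]

```text
clock: 14.65
eef_pos: [618.2, -191.3, 173.8]
eef_rot: [3.137, -0.003, 1.571]
wrist_force: [20.6, 21.1, -0.9]
finger_gap: 24.1
```

Emit:
jog_arm:
  increments:
    - [-0.32,-0.18,0,0,0,0,2.0]

```text
clock: 14.78
eef_pos: [617.9, -192.7, 174.0]
eef_rot: [3.133, -0.005, 1.573]
wrist_force: [33.0, 21.2, -5.2]
finger_gap: 24.3
```

Emit:
jog_arm:
  increments:
    - [-0.31,-0.2,0,0,0,0,2.0]

```text
clock: 14.9
eef_pos: [617.4, -196.4, 174.2]
eef_rot: [3.129, -0.003, 1.573]
wrist_force: [47.6, 8.3, -10.7]
finger_gap: 24.6
```

```bash
python3 - <<'E'
from h import *
c=camera("wrist");d=camera("side")
s=read_state();print(s["clock"],s["eef_pos"],s["wrist_force"],s["moment"],s["finger_gap"])
b=cv2.resize(d["image"][220:390,250:400],None,fx=2.6,fy=2.6); a=cv2.resize(c["image"][100:300,170:370],(442,442))
cv2.imwrite("pics/s8.png",np.hstack([a,b[:442]])[:,:780,::-1])
E
```

```text
15.0 [ 617.48834633 -197.79192312  174.24202388] [ 43.59592972   6.31294549 -10.46149473] [ 0.98652591 -7.97178942 -0.34174547] 24.030792973946937
```

View pics/s8.png

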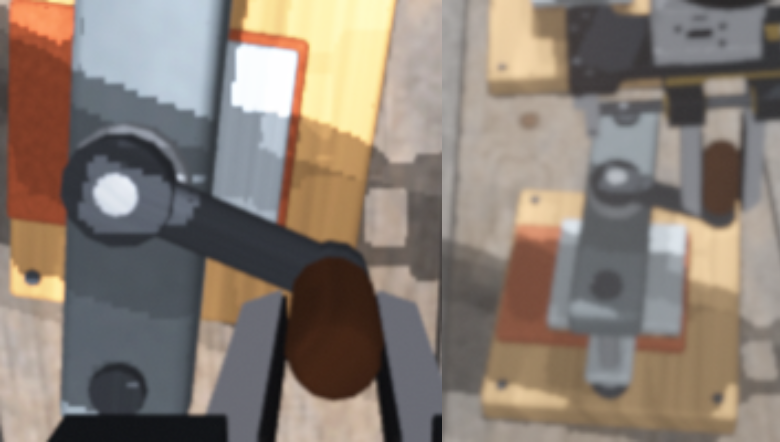

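A hard stop at about -26°: the force jumped to 30–45 N while the knob stayed put. Next I'll relieve the force, open and lift clear.

Emit:
jog_arm:
  increments:
    - [0.3,0.3,0,0,0,0,2.0]
    - [0.0,0.2,0,0,0,0,2.0]
    - [0,0,0,0,0,0,2.0]

```text
clock: 15.38
eef_pos: [618.7, -196.9, 174.0]
eef_rot: [3.138, 0.001, 1.571]
wrist_force: [10.1, -3.0, 1.9]
finger_gap: 24.0
```

Emit:
jog_arm:
  increments:
    - [0,0,0,0,0,0,6.5]
    - [0,0,0,0,0,0,6.5]
    - [0,0,0,0,0,0,6.5]
    - [0,0,0,0,0,0,6.5]
    - [0,0,-1.5,0,0,0,6.5]
    - [0,0,-2,0,0,0,6.5]
    - [0,0,-2,0,0,0,6.5]
    - [0,0,-3,0,0,0,6.5]
    - [0,0,-3,0,0,0,6.5]
    - [0,0,0,0,0,0,6.5]
    - [0,0,0,0,0,0,6.5]

```text
clock: 16.75
eef_pos: [617.5, -196.1, 287.9]
eef_rot: [-3.141, -0.0, 1.571]
wrist_force: [-0.2, 1.1, 0.0]
finger_gap: 64.9
```

```bash
python3 - <<'E'
from h import *
c=camera("wrist");d=camera("side")
s=read_state();print(s["clock"],s["eef_pos"],s["wrist_force"],s["finger_gap"])
b=cv2.resize(d["image"][120:390,200:400],(330,442)); a=cv2.resize(c["image"][100:300,170:370],(442,442))
cv2.imwrite("pics/s9.png",np.hstack([a,b])[:,:,::-1])
for r in recognise(d,"empty_press_grip"): print(toworld(d,r["centre"]),r["conf"])
for r in regions_of(d,"empty_press_grip"):
  v,u=np.nonzero(r["mask"]); print(u.mean(),v.mean())
for r in recognise(c,"tile_press_grip"): print(toworld(c,r["centre"]),r["conf"])
E
```

```text
16.85 [ 617.42771376 -196.09613692  287.30958322] [ 0.68314425  0.61054002 -0.02124767] 65.18660720843775
317.0285714285714 151.77142857142857
[ 621.02631881 -184.06864805  189.02361338] 0.71
```

View pics/s9.png

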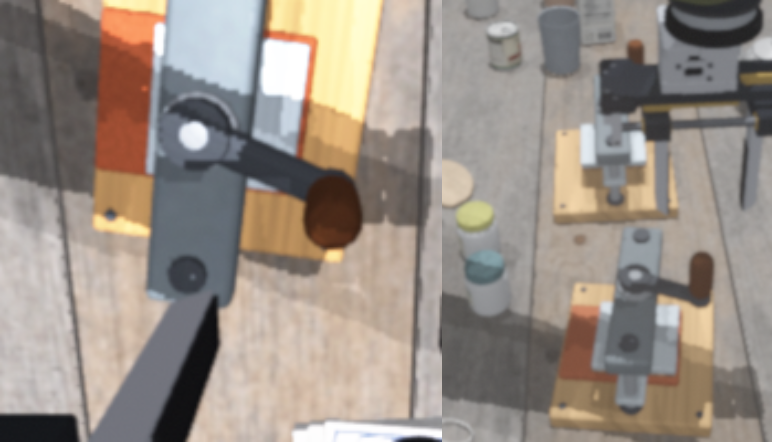

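The crank is within a few degrees of the stop, the gripper is clear and the other crank hasn't moved.

```bash
python3 -c "
from cell import *
print(sign_off())"
```

```text
the job is handed in; nothing more can be done
None
```

I turned the crank of the tile press clockwise about 1.16 turns (roughly 420°) until it hit its firm stop, then let go and handed the job in at about 17 s. `sign_off` gave no verdict.

- **Stop reached:** the fingers slipped off the knob once, at about 30 N, when the crank was near the end of its travel. I regrasped with more force and turned further. It met a hard stop at a knob angle of about -26°, where the force on the wrist rose to about 48 N and the knob stayed put.
- **Final position:** after I let go, the last wrist picture put the knob at about -20 to -24°, a few degrees back from the stop. That should be about 12.75 rad, but I inferred it from taking that stop as 12.85 rad, because the crank angle can't be read directly. Pictures taken just before the end showed the plate down near the tile.
- **Robot clear:** the gripper is open, about 95 mm above the knob's top, and the wrist force reads about zero.
- **Empty press:** its knob shows at nearly the same place in the side picture as at the start: (317,152) against (317,155). The position network did not report it in that last picture.

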